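Feed a ferrule into the lever-lid box

TASK

Put the brass ferrule away in the green-lidded box: with the fingertips press the pad of that box's lever right down, so that the lid opens fully and the ferrule rolls in off its chute, then ease the lever slowly back up so that the lid shuts without slamming. Do not touch the lid or the ferrule, pick nothing up, and leave the red-lidded box and everything else on the bench alone.

Things in the scene. Friction and masses are not known exactly. Their poses are not given: they have to be found in the camera images.
- green_box: The box to work: grey sheet-steel bench box with a green lid, fixed to the bench, 160 (x) x 140 (y) x 115 mm high, walls 5 mm, floor 6 mm thick. Origin at the centre of its underside; its -x axis points to its front, where its lever pad is (roughly towards the robot), z up. A steel feed chute slopes down at 15 degrees through its +y side, centred 30 mm in front of the middle, reaching to 145 mm from the middle; the wall under the chute is 78 mm high.
- green_lid (a joint): Angle (rad) of the green lid of that box, 166 x 138 mm, hinged along the far (+x) rim: 0 shut, 0.9 fully open (its front edge swings up and back). It carries a skirt on the +y side that holds back what lies on the chute. A rod from the lever raises it: lid angle = 3 x lever angle. Nothing holds it up: let go, it falls at about 4 rad/s and slams; with the pad rising steadily under about 50 mm/s, all the way to the top, it shuts quietly.
- green_lever (a joint): Angle (rad) of the lever that works the green lid: 0 at rest (pad up, lid shut), 0.30 pressed right down against its stop (lid at 0.9). Pivot on the box's -y side at (-30, -83, 50) mm in the box frame, axis along y, about 145 mm behind the pad centre. It springs back by itself; the pad needs about 4 to 8 N downwards.
- green_pad (a point): Centre of the upper face of that lever's black pad, 55 (x) x 70 (y) mm, 10 mm thick, about 174 mm in front of and 48 mm to the -y side of the box's origin. It stands 80 mm above the bench at rest and 37 mm when pressed right down; it moves almost straight down, and tilts from 0.15 rad one way (robot side high) to 0.15 rad the other.
- red_box: The other box, same make, to be left alone: grey sheet-steel bench box with a red lid, fixed to the bench, 160 (x) x 140 (y) x 115 mm high, walls 5 mm, floor 6 mm thick. Origin at the centre of its underside; its -x axis points to its front, where its lever pad is (roughly towards the robot), z up. A steel feed chute slopes down at 15 degrees through its +y side, centred 30 mm in front of the middle, reaching to 145 mm from the middle; the wall under the chute is 78 mm high.
- red_lid (a joint): Angle (rad) of the red lid of that box, 166 x 138 mm, hinged along the far (+x) rim: 0 shut, 0.9 fully open (its front edge swings up and back). It carries a skirt on the +y side that holds back what lies on the chute. A rod from the lever raises it: lid angle = 3 x lever angle. Nothing holds it up: let go, it falls at about 4 rad/s and slams; with the pad rising steadily under about 50 mm/s, all the way to the top, it shuts quietly.
- red_lever (a joint): Angle (rad) of the lever that works the red lid: 0 at rest (pad up, lid shut), 0.30 pressed right down against its stop (lid at 0.9). Pivot on the box's -y side at (-30, -83, 50) mm in the box frame, axis along y, about 145 mm behind the pad centre. It springs back by itself; the pad needs about 4 to 8 N downwards.
- red_pad (a point): Centre of the upper face of that lever's black pad, 55 (x) x 70 (y) mm, 10 mm thick, about 174 mm in front of and 48 mm to the -y side of the box's origin. It stands 80 mm above the bench at rest and 37 mm when pressed right down; it moves almost straight down, and tilts from 0.15 rad one way (robot side high) to 0.15 rad the other.
- green_lid_front (a point): Middle of the green lid's front edge, on its upper face: 121 mm above the bench when shut.
- red_lid_front (a point): The same point of the red lid.
- brass_ferrule: Loose brass tube, 28 mm diameter, 45 mm long, about 60 g, its dark bore seen at the ends; lies across the green-lidded box's chute against the lid's skirt and rolls into that box by itself in under a second once the lid is past about half open. Origin at its centre, x along its length.
- steel_ferrule: Same tube in steel on the red-lidded box's chute; stays there.
- round_knife: Half-moon leather knife lying flat, wooden handle with brass collar, 180 mm long, 130 mm across the blade, 24 mm high. Bystander; origin under the neck.
- mallet: Mallet lying down, white head 56 mm diameter and 90 mm long, 190 mm wooden handle to -x. Bystander; origin under the head.
- awl: Awl lying down, dark wooden handle 28 mm thick, 150 mm long overall. Bystander; origin under the collar.
- wax: Yellow puck of wax, 52 mm diameter, 24 mm high. Bystander; origin at its underside.
- spool: Upright green thread spool, 52 mm diameter, 65 mm high. Bystander; origin at its underside.
- jar: Closed jar, 64 mm diameter, 85 mm high. Bystander; origin at its underside.
- slicker: Upright turned wooden edge slicker, 34 mm diameter, 95 mm high. Bystander; origin at its underside.
Things that resemble listed ones, but are neither listed nor needed, are in the scene too. There is more than one size of the brass_ferrule; the one meant has the size given above.

How it is judged:
By the outcome, as a careful person would: the job done as asked, in the order asked, and still so for the second after the job is handed in, with the robot touching nothing.
It also fails if it takes over 38 s, if anything falls off the work surface, if the arm or the gripper's body presses on something with over 40 N, if the wrist force passes 120 N, or if a joint passes its speed limit or range.

ROBOT

A 6-joint arm with a two-finger parallel gripper is mounted at the origin on the work surface. World frame = base frame: x ahead of the robot, y to its left, z up, the work surface at z = 0. Lengths are in m, angles in rad, forces in N, time in s.
With the tool pointing down it reaches from about 0.3 to 0.775 m from the base axis. Payload 14.6 kg.
Tool frame: the origin (TCP) lies on the centre line of the jaws, within the pads' length; the fingertips stand 19 mm ahead of it and the grasp point (between the pads) is the TCP; y points along the fingers, x is the direction in which the jaws open and shut, and the axes are right-handed (so a half turn about y gives the same grasp; the last joint's range is limited). The gripper opens to 94 mm and grips with 3 to 60 N. Pads are 16 mm wide; open, the fingers measure 119 mm over their backs; the gripper's body (75 mm by 177 mm) begins 78 mm behind the grasp point.
Start: joints at [-1.412, 0.3, 1.521, -0, 1.321, -0.067], TCP at [0.123, -0.536, 0.224] pointing down, gripper open.
Joint ranges: [-3.03, 3.03], [-0.79, 2.21], [0.23, 2.52], [-1.04, 4.18], [0, 3.07], [-2.55, 2.55]. Speed limits (rad/s): [2.22, 2.22, 2.57, 3.14, 3.14, 3.14].

INTERFACE

Orientations are given as [roll, pitch, yaw] about the fixed x, y, z axes, in that order (R = Rz(yaw) Ry(pitch) Rx(roll)).
In Python, from station import get_obs, cams, workorder gives the robot as it stands.
- The arm moves only by the shell command python3 -m handwheel 'ROWS' [FORCE]. ROWS is JSON, a list of rows, each an object of numbers: "fingers": the opening, from -1 (shut) to 1 (fully open); "x", "y", "z": the shift along the tool's x, y, z in m; "spin": the turn about the tool's y in degrees. In form: [{"fingers": .., "x": .., "y": .., "z": .., "spin": ..}, ...]. A call has exactly 10 rows; each row is the pose to reach, as a shift and turn from the pose commanded when the call began, along the tool's axes at that moment; what a row does not reach only later rows make up. A row lasts 1/10 s, in which the tool goes at most 50 mm and 8.59 degrees, less where a joint would pass 70% of its speed; a pose out of reach is approached as far as the arm can. A call with a gripper value outside its range is refused whole. The fingers move at their own pace and stop on an object; FORCE is the grip in N (left out, the last holds). Time passes only in rows, so rows that repeat a pose let the fingers close, or fill a call up. It gives the time, the measured TCP pose, the force and the opening at its end, in the units of the state.
- get_obs(): the state, without advancing time (a new reading comes with each control period).
- cams.camera(name): name is "side" or "top" or "wrist"; returns (picture, depth): 480x640x3 uint8, red, green, blue; 480x640 float32, m along the optical axis (not along the pixel's ray), 0 where there is no reading.
- cams.get_calibration(name): a dict with "fx", "fy", "cx", "cy" (pixels), "view" (4x4, takes a point from world to camera coordinates). Camera axes: x right, y down, z forward; pixel columns grow to the right and rows downward; lengths in m; the calibration is good to about 2 mm. The wrist camera is an equidistant fisheye: a pixel r from the principal point sees the ray r / f radians off the axis. A picture is of the moment at which its call begins: read the wrist's pose just before it. get_calibration takes no time and is no camera call; for the wrist camera it gives the pose at the moment of the call.
- workorder.hand_in(): hands the job in, once; it reports no verdict.
The state is a dict: "time_s": time; "qpos": joint angles; "joint_vel": joint speeds; "tau": joint torques, N m; "ee_pos": TCP position; "eef_rot": TCP orientation; "force": force on the tool from outside, world axes, zero at the start; "moment": the same for the moment, N m; "grip_width": finger opening in m.
Only numpy, scipy, OpenCV 4.12 (cv2) and the standard library are available. Lean on these libraries where they do the work, as an engineer would, in place of code of your own. Each camera call takes 0.05 s, during which the arm holds its last target. There are 200 camera calls.

## Working session

There is one attempt and no reset: what is moved stays moved. The work goes in short steps, Python scripts to look and compute and a shell command to move; the robot and the scene stay as the last step left them, time stands still between calls to the robot, and variables do not carry over. Pictures are saved under pics/ and viewed, about 8 in all and at most 12, crops included, and the job is handed in when it is done.

```bash
mkdir -p pics; ls; python3 - <<'E'
from station import get_obs,cams
import cv2,numpy as np
o=get_obs()
for k,v in o.items(): print(k,np.round(v,4))
for n in("top","side"):
    p,d=cams.camera(n); cv2.imwrite(f"pics/{n}0.png",p[:,:,::-1]); np.save(f"pics/{n}0.npy",d)
    c=cams.get_calibration(n); print(n,c["fx"],c["cx"],c["cy"],np.round(c["view"],3).tolist())
E
```

```text
pics
time_s 0.0
qpos [-1.4116  0.3005  1.5216 -0.      1.3207 -0.0666]
joint_vel [-0.0016 -0.0001 -0.0007  0.0012 -0.001  -0.0014]
tau [-2.50000e-03 -5.31807e+01 -3.52738e+01  7.07000e-02  2.44000e-02
 -1.00000e-04]
ee_pos [ 0.1231 -0.5358  0.2239]
eef_rot [-1.5707e+00  1.2000e-03 -1.3450e+00]
force [-0.5079  0.4947 -0.1435]
moment [-0.0819  0.0332 -0.0236]
grip_width 0.0938
top 618.8734721821287 312.570091760968 233.70486107506417 [[0.008, -1.0, -0.008, -0.017], [-0.991, -0.007, -0.136, 0.563], [0.136, 0.009, -0.991, 1.53], [0.0, 0.0, 0.0, 1.0]]
side 552.7768172322103 315.8611521087781 238.8990292005869 [[-0.985, -0.175, -0.012, 0.538], [-0.113, 0.684, -0.721, 0.141], [0.134, -0.708, -0.693, 1.741], [0.0, 0.0, 0.0, 1.0]]
```

View pics/top0.png

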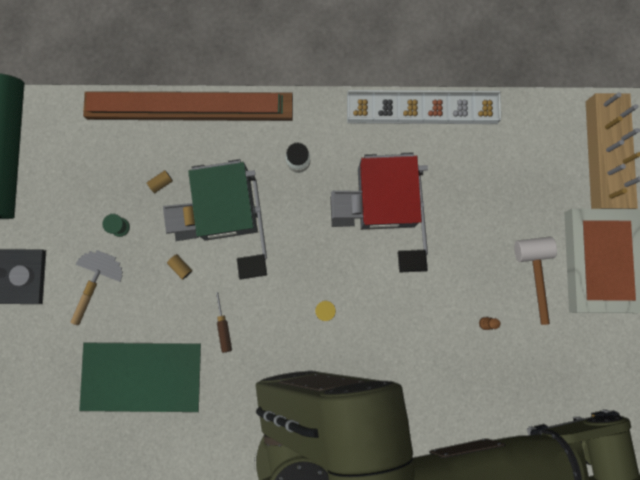

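View pics/side0.png

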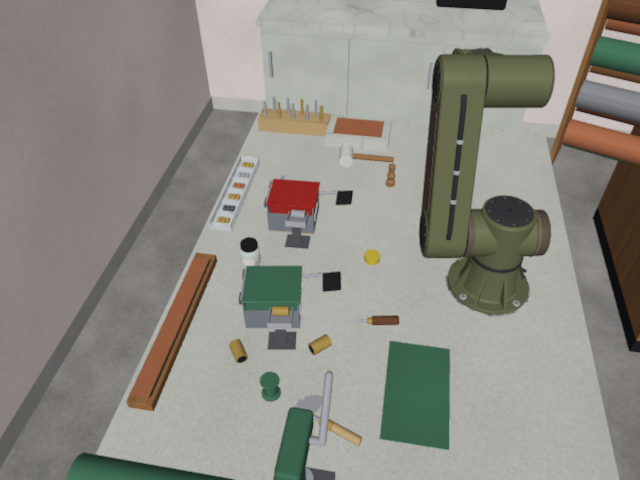

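The top view shows the green lid at about (222,200) with its black pad at (251,266). The ferrule is on the chute at (188,215). In the side view the pad is at (332,281). Next I'll measure the pad and the lid.

```bash
cat > h.py <<'E'
import cv2,numpy as np
from station import get_obs,cams
def ray(n,uv):
    c=cams.get_calibration(n);V=np.array(c["view"]);R=V[:3,:3];o=-R.T@V[:3,3]
    return o,R.T@np.array([(uv[0]-c["cx"])/c["fx"],(uv[1]-c["cy"])/c["fy"],1.])
def onz(n,uv,z):
    o,r=ray(n,uv);return o+r*(z-o[2])/r[2]
def cross(a,b):  # least-squares meeting point of two rays
    A=np.zeros((3,3));v=np.zeros(3)
    for o,r in(a,b):
        r=r/np.linalg.norm(r);P=np.eye(3)-np.outer(r,r);A+=P;v+=P@o
    return np.linalg.solve(A,v)
def pt(n,uv,d):
    o,r=ray(n,uv);return o+r*d
def blob(mask,box):
    x0,y0,x1,y1=box;m=np.zeros_like(mask,dtype=np.uint8);m[y0:y1,x0:x1]=mask[y0:y1,x0:x1]
    k,l,s,c=cv2.connectedComponentsWithStats(m);i=1+s[1:,4].argmax();return (l==i),c[i]
E
python3 - <<'E'
from h import *
im={n:cv2.imread(f"pics/{n}0.png") for n in("top","side")};D={n:np.load(f"pics/{n}0.npy") for n in im}
H={n:cv2.cvtColor(i,cv2.COLOR_BGR2HSV) for n,i in im.items()}
R={}
for name,boxes,f in(("pad",{"top":(225,245,275,290),"side":(315,265,350,298)},lambda h:h[:,:,2]<45),
  ("lid",{"top":(180,150,262,245),"side":(235,260,310,312)},lambda h:(h[:,:,0]>60)&(h[:,:,0]<95)&(h[:,:,1]>90))):
    for n,b in boxes.items():
        m,c=blob(f(H[n]),b)
        cn=max(cv2.findContours(m.astype(np.uint8),0,2)[0],key=cv2.contourArea)
        rc=cv2.minAreaRect(cn); d=np.median(D[n][m]); R[name,n]=rc[0]
        z=.08 if name=="pad" else .121
        print(name,n,np.round(c,1),m.sum(),np.round(rc[0],1),np.round(rc[1],1),rc[2],"depthpt",pt(n,c,d).round(4),"onz",onz(n,rc[0],z).round(4))
        print("  corners",np.array([onz(n,q,z)[:2] for q in cv2.boxPoints(rc)]).round(3).tolist())
    print(name,"2view",cross(ray("top",R[name,"top"]),ray("side",R[name,"side"])).round(4))
E
```

```text
pad top [251.5 266.4] 502 [251.7 266.4] [19.2 26.6] 81.02737426757812 depthpt [0.4757 0.1362 0.0809] onz [0.476  0.1359 0.08  ]
  corners [[0.494, 0.172], [0.505, 0.108], [0.458, 0.1], [0.447, 0.164]]
pad side [331.5 281.2] 275 [331.5 281. ] [18. 15.] 90.0 depthpt [0.473  0.1423 0.0821] onz [0.4735 0.1396 0.08  ]
  corners [[0.502, 0.107], [0.457, 0.1], [0.446, 0.171], [0.49, 0.178]]
pad 2view [0.4751 0.1362 0.0762]
lid top [229.8 205.3] 112 [228.8 204.9] [21.9 14.3] 26.56505012512207 depthpt [0.6201 0.1877 0.1212] onz [0.6211 0.1902 0.121 ]
  corners [[0.617, 0.222], [0.649, 0.207], [0.625, 0.159], [0.593, 0.173]]
lid side [271.7 287. ] 2256 [271. 288.] [42. 58.] 90.0 depthpt [0.6328 0.2282 0.1226] onz [0.6344 0.2307 0.121 ]
  corners [[0.738, 0.165], [0.569, 0.136], [0.538, 0.292], [0.696, 0.318]]
lid 2view [0.6369 0.1971 0.0802]
```

The pad centre measures (0.475, 0.136, 0.08) and the box yaw is about 0.17 rad. The rectangle matches the 55 x 70 mm given, and the offset from the lid fits. The jaw axis is already within 3° of box y. With the tool's x = (0.224,-0.975), z = (0.975,0.224) and y pointing down, the move above the pad is about x -0.577, z +0.489. I'll do it in two halves with the fingers shut.

```bash
python3 -m handwheel '[{"fingers":-1,"x":-0.015,"y":0,"z":0.012,"spin":0},{"fingers":-1,"x":-0.044,"y":0,"z":0.037,"spin":0},{"fingers":-1,"x":-0.075,"y":0,"z":0.063,"spin":0},{"fingers":-1,"x":-0.106,"y":0,"z":0.09,"spin":0},{"fingers":-1,"x":-0.137,"y":0,"z":0.116,"spin":0},{"fingers":-1,"x":-0.168,"y":0,"z":0.142,"spin":0},{"fingers":-1,"x":-0.199,"y":0,"z":0.168,"spin":0},{"fingers":-1,"x":-0.23,"y":0,"z":0.194,"spin":0},{"fingers":-1,"x":-0.26,"y":0,"z":0.22,"spin":0},{"fingers":-1,"x":-0.289,"y":0,"z":0.245,"spin":0}]' 20
python3 -m handwheel '[{"fingers":-1,"x":-0.03,"y":0,"z":0.025,"spin":0},{"fingers":-1,"x":-0.06,"y":0,"z":0.05,"spin":0},{"fingers":-1,"x":-0.092,"y":0,"z":0.078,"spin":0},{"fingers":-1,"x":-0.124,"y":0,"z":0.105,"spin":0},{"fingers":-1,"x":-0.156,"y":0,"z":0.132,"spin":0},{"fingers":-1,"x":-0.188,"y":0,"z":0.159,"spin":-1},{"fingers":-1,"x":-0.22,"y":0,"z":0.186,"spin":-2},{"fingers":-1,"x":-0.252,"y":0,"z":0.213,"spin":-3},{"fingers":-1,"x":-0.277,"y":0,"z":0.234,"spin":-3},{"fingers":-1,"x":-0.288,"y":0,"z":0.244,"spin":-3}]'
python3 - <<'E'
from h import *
o=get_obs();print(o["time_s"],o["ee_pos"],o["eef_rot"],o["force"],o["grip_width"])
w,d=cams.camera("wrist");s,_=cams.camera("side")
cv2.imwrite("pics/w1.png",np.hstack([cv2.resize(w[:,:,::-1],(400,300)),cv2.resize(s[150:390,180:500,::-1],(400,300))]))
E
```

```text
time_s: 1.1
ee_pos: [0.2975, -0.1979, 0.2244]
eef_rot: [-1.571, -0.0, -1.345]
force: [1.4, -0.2, -0.0]
grip_width: 0.0175
time_s: 2.1
ee_pos: [0.471, 0.1378, 0.2239]
eef_rot: [-1.572, 0.0, -1.291]
force: [0.3, -0.7, 0.4]
grip_width: 0.0003
2.1 [0.47095341 0.13782155 0.22391596] [-1.57165690e+00  1.77499922e-04 -1.29059835e+00] [ 0.26929462 -0.67809582  0.40966469] 0.0002627354042578348
```

View pics/w1.png

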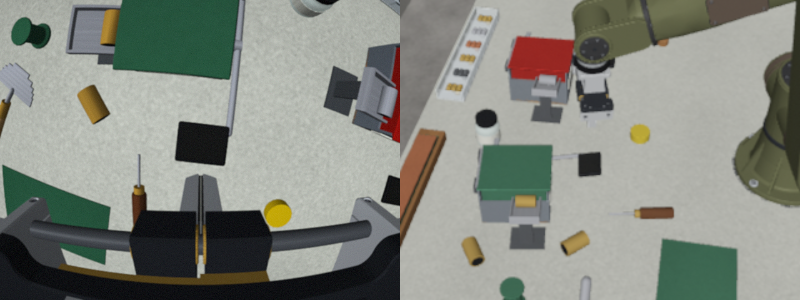

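The wrist view shows the black pad just ahead of the shut fingers. Spin works opposite to yaw, so I'll correct it by +6 while descending to just above the pad.

```bash
python3 -m handwheel '[{"fingers":-1,"x":0,"y":0.01,"z":0,"spin":1},{"fingers":-1,"x":0,"y":0.025,"z":0,"spin":2},{"fingers":-1,"x":0,"y":0.04,"z":0,"spin":3},{"fingers":-1,"x":0,"y":0.055,"z":0,"spin":4},{"fingers":-1,"x":0,"y":0.07,"z":0,"spin":5},{"fingers":-1,"x":0,"y":0.085,"z":0,"spin":6},{"fingers":-1,"x":0,"y":0.1,"z":0,"spin":6},{"fingers":-1,"x":0,"y":0.11,"z":0,"spin":6},{"fingers":-1,"x":0,"y":0.115,"z":0,"spin":6},{"fingers":-1,"x":0,"y":0.115,"z":0,"spin":6}]'
python3 - <<'E'
from h import *
o=get_obs();print(o["time_s"],o["ee_pos"],o["eef_rot"],o["force"],o["grip_width"])
w,d=cams.camera("wrist");s,_=cams.camera("side")
cv2.imwrite("pics/w2.png",np.hstack([cv2.resize(w[:,:,::-1],(400,300)),cv2.resize(s[200:350,230:430,::-1],(400,300))]))
E
```

```text
time_s: 3.2
ee_pos: [0.4703, 0.1353, 0.1091]
eef_rot: [-1.572, -0.0, -1.398]
force: [0.6, -0.4, 0.0]
grip_width: 0.0003
3.2 [0.47025895 0.13526151 0.10907987] [-1.57153358e+00 -4.86771349e-05 -1.39823886e+00] [ 0.57122303 -0.41894745  0.03705659] 0.00030777785707397247
```

View pics/w2.png

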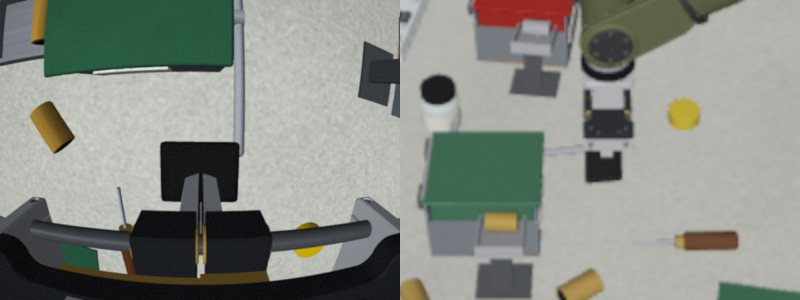

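The shut fingertips stand over the pad, aligned with its edges. Now I'll press, stopping just short of full travel.

```bash
python3 -m handwheel '[{"fingers":-1,"x":0,"y":0.006,"z":0,"spin":0},{"fingers":-1,"x":0,"y":0.011,"z":0,"spin":0},{"fingers":-1,"x":0,"y":0.016,"z":0,"spin":0},{"fingers":-1,"x":0,"y":0.022,"z":0,"spin":0},{"fingers":-1,"x":0,"y":0.028,"z":0,"spin":0},{"fingers":-1,"x":0,"y":0.034,"z":0,"spin":0},{"fingers":-1,"x":0,"y":0.04,"z":0,"spin":0},{"fingers":-1,"x":0,"y":0.046,"z":0,"spin":0},{"fingers":-1,"x":0,"y":0.05,"z":0,"spin":0},{"fingers":-1,"x":0,"y":0.051,"z":0,"spin":0}]'
python3 -m handwheel '[{"fingers":-1,"x":0,"y":0.0005,"z":0,"spin":0},{"fingers":-1,"x":0,"y":0.001,"z":0,"spin":0},{"fingers":-1,"x":0,"y":0.001,"z":0,"spin":0},{"fingers":-1,"x":0,"y":0.001,"z":0,"spin":0},{"fingers":-1,"x":0,"y":0.001,"z":0,"spin":0},{"fingers":-1,"x":0,"y":0.001,"z":0,"spin":0},{"fingers":-1,"x":0,"y":0.001,"z":0,"spin":0},{"fingers":-1,"x":0,"y":0.001,"z":0,"spin":0},{"fingers":-1,"x":0,"y":0.001,"z":0,"spin":0},{"fingers":-1,"x":0,"y":0.001,"z":0,"spin":0}]'
python3 - <<'E'
from h import *
w,d=cams.camera("top");s,_=cams.camera("side")
cv2.imwrite("pics/w3.png",np.hstack([cv2.resize(w[130:290,130:330,::-1],(400,320)),cv2.resize(s[200:360,230:430,::-1],(400,320))]))
E
```

```text
time_s: 4.3
ee_pos: [0.4703, 0.1358, 0.0581]
eef_rot: [-1.571, -0.0, -1.397]
force: [-3.5, -1.5, 7.4]
grip_width: 0.0004
time_s: 5.3
ee_pos: [0.4704, 0.1358, 0.0575]
eef_rot: [-1.571, -0.0, -1.397]
force: [-4.3, 0.0, 5.2]
grip_width: 0.0002
```

View pics/w3.png

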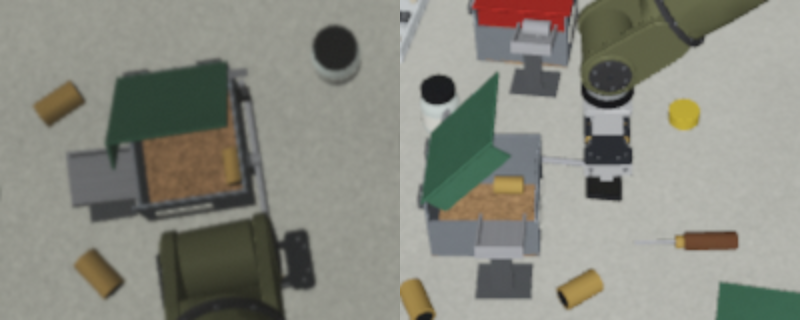

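The lid is up, the chute is empty and the ferrule lies in the box at (232,165). At 5 N the stop hasn't been reached, so I'll creep further down until the force rises.

```bash
python3 -m handwheel '[{"fingers":-1,"x":0,"y":0.0003,"z":0,"spin":0},{"fingers":-1,"x":0,"y":0.0006,"z":0,"spin":0},{"fingers":-1,"x":0,"y":0.0009,"z":0,"spin":0},{"fingers":-1,"x":0,"y":0.0012,"z":0,"spin":0},{"fingers":-1,"x":0,"y":0.0015,"z":0,"spin":0},{"fingers":-1,"x":0,"y":0.0015,"z":0,"spin":0},{"fingers":-1,"x":0,"y":0.0015,"z":0,"spin":0},{"fingers":-1,"x":0,"y":0.0015,"z":0,"spin":0},{"fingers":-1,"x":0,"y":0.0015,"z":0,"spin":0},{"fingers":-1,"x":0,"y":0.0015,"z":0,"spin":0}]'
```

```text
time_s: 6.4
ee_pos: [0.4705, 0.1358, 0.056]
eef_rot: [-1.571, -0.0, -1.397]
force: [-3.3, -0.9, 5.6]
grip_width: 0.0006
```

```bash
python3 -m handwheel '[{"fingers":-1,"x":0,"y":0.0003,"z":0,"spin":0},{"fingers":-1,"x":0,"y":0.0006,"z":0,"spin":0},{"fingers":-1,"x":0,"y":0.0009,"z":0,"spin":0},{"fingers":-1,"x":0,"y":0.0012,"z":0,"spin":0},{"fingers":-1,"x":0,"y":0.0015,"z":0,"spin":0},{"fingers":-1,"x":0,"y":0.0015,"z":0,"spin":0},{"fingers":-1,"x":0,"y":0.0015,"z":0,"spin":0},{"fingers":-1,"x":0,"y":0.0015,"z":0,"spin":0},{"fingers":-1,"x":0,"y":0.0015,"z":0,"spin":0},{"fingers":-1,"x":0,"y":0.0015,"z":0,"spin":0}]'
```

```text
time_s: 7.4
ee_pos: [0.4706, 0.1359, 0.0551]
eef_rot: [-1.57, -0.0, -1.397]
force: [-6.3, -1.4, 14.8]
grip_width: 0.0006
```

The force has risen to 14.8 N, so the lever is on its stop. I'll ease it up at about 20 mm/s.

```bash
python3 -m handwheel '[{"fingers":-1,"x":0,"y":-0.001,"z":0,"spin":0},{"fingers":-1,"x":0,"y":-0.003,"z":0,"spin":0},{"fingers":-1,"x":0,"y":-0.005,"z":0,"spin":0},{"fingers":-1,"x":0,"y":-0.007,"z":0,"spin":0},{"fingers":-1,"x":0,"y":-0.009,"z":0,"spin":0},{"fingers":-1,"x":0,"y":-0.011,"z":0,"spin":0},{"fingers":-1,"x":0,"y":-0.013,"z":0,"spin":0},{"fingers":-1,"x":0,"y":-0.015,"z":0,"spin":0},{"fingers":-1,"x":0,"y":-0.017,"z":0,"spin":0},{"fingers":-1,"x":0,"y":-0.019,"z":0,"spin":0}]'
python3 -m handwheel '[{"fingers":-1,"x":0,"y":-0.002,"z":0,"spin":0},{"fingers":-1,"x":0,"y":-0.004,"z":0,"spin":0},{"fingers":-1,"x":0,"y":-0.006,"z":0,"spin":0},{"fingers":-1,"x":0,"y":-0.008,"z":0,"spin":0},{"fingers":-1,"x":0,"y":-0.01,"z":0,"spin":0},{"fingers":-1,"x":0,"y":-0.012,"z":0,"spin":0},{"fingers":-1,"x":0,"y":-0.014,"z":0,"spin":0},{"fingers":-1,"x":0,"y":-0.016,"z":0,"spin":0},{"fingers":-1,"x":0,"y":-0.018,"z":0,"spin":0},{"fingers":-1,"x":0,"y":-0.02,"z":0,"spin":0}]'
python3 -m handwheel '[{"fingers":-1,"x":0,"y":-0.0015,"z":0,"spin":0},{"fingers":-1,"x":0,"y":-0.003,"z":0,"spin":0},{"fingers":-1,"x":0,"y":-0.0045,"z":0,"spin":0},{"fingers":-1,"x":0,"y":-0.006,"z":0,"spin":0},{"fingers":-1,"x":0,"y":-0.0075,"z":0,"spin":0},{"fingers":-1,"x":0,"y":-0.009,"z":0,"spin":0},{"fingers":-1,"x":0,"y":-0.011,"z":0,"spin":0},{"fingers":-1,"x":0,"y":-0.013,"z":0,"spin":0},{"fingers":-1,"x":0,"y":-0.015,"z":0,"spin":0},{"fingers":-1,"x":0,"y":-0.017,"z":0,"spin":0}]'
python3 -m handwheel '[{"fingers":-1,"x":0,"y":-0.005,"z":0,"spin":0},{"fingers":-1,"x":0,"y":-0.015,"z":0,"spin":0},{"fingers":-1,"x":0,"y":-0.03,"z":0,"spin":0},{"fingers":-1,"x":0,"y":-0.045,"z":0,"spin":0},{"fingers":-1,"x":0,"y":-0.06,"z":0,"spin":0},{"fingers":-1,"x":0,"y":-0.075,"z":0,"spin":0},{"fingers":-1,"x":0,"y":-0.085,"z":0,"spin":0},{"fingers":-1,"x":0,"y":-0.09,"z":0,"spin":0},{"fingers":-1,"x":0,"y":-0.09,"z":0,"spin":0},{"fingers":-1,"x":0,"y":-0.09,"z":0,"spin":0}]'
python3 - <<'E'
from h import *
w,d=cams.camera("top");s,_=cams.camera("side")
cv2.imwrite("pics/w4.png",np.hstack([cv2.resize(w[130:330,80:330,::-1],(400,320)),cv2.resize(s[200:360,230:430,::-1],(400,320))]))
E
```

```text
time_s: 8.4
ee_pos: [0.4701, 0.1358, 0.0734]
eef_rot: [-1.572, -0.0, -1.397]
force: [-4.9, -0.8, 6.4]
grip_width: 0.0005
time_s: 9.4
ee_pos: [0.4711, 0.136, 0.0939]
eef_rot: [-1.569, 0.0, -1.397]
force: [4.0, 1.8, 4.0]
grip_width: 0.0004
time_s: 10.4
ee_pos: [0.4704, 0.1358, 0.1105]
eef_rot: [-1.571, -0.0, -1.397]
force: [0.1, -0.9, 0.1]
grip_width: 0.0005
time_s: 11.4
ee_pos: [0.4703, 0.1358, 0.2]
eef_rot: [-1.572, -0.0, -1.397]
force: [-0.6, 0.4, -0.4]
grip_width: 0.0009
```

View pics/w4.png

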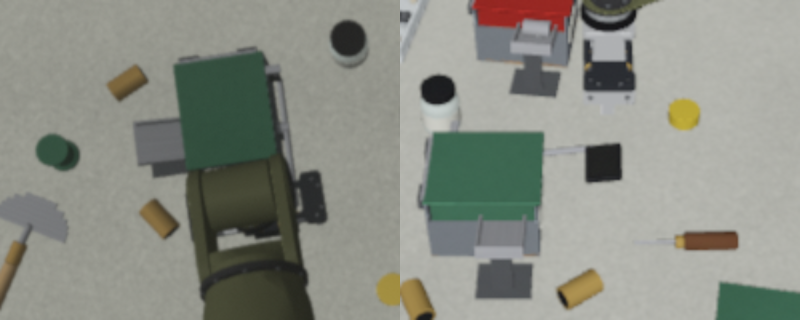

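The lid is shut, the pad is back up at (603,162), the chute is empty and the gripper is clear. Handing in.

```bash
python3 -c "
from station import workorder
print(workorder.hand_in())"
```

```text
the job is handed in; nothing more can be done
None
```

The brass ferrule is in the green-lidded box and the lid is shut. The job was handed in at about 11.5 s on the robot's clock.

- **Pressing:** I pressed the pad with shut fingertips until the force rose from about 5.6 N to 14.8 N, with the tips at about 36 mm height. That put the lever on its stop. A picture taken just before the last 2 mm showed the lid up and the ferrule inside the box.
- **Closing:** I eased the pad up at about 15–20 mm/s until the contact force faded to zero, then raised the tool to 0.20 m.
- **Last checks:** The final pictures show the lid shut, the pad back up and the chute empty. Measured force on the tool was near zero, and nothing visible around the green box had moved. The final crops showed only part of the red-lidded box and not the rest of the bench, but the tool stayed well above everything on the way over.
- **Not measured or off:** I did not measure how fast the lid closed; a quiet shut is inferred from the slow pad speed. My first spin correction went the wrong way, and I fixed it before touching anything. The top-view colour mask for the lid caught only a fragment, so I took the box's direction from the pad and the side view, which agreed.

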